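# Turn the balm jar's label to the front of its pop-out tray

### The arm

A 6-joint arm with a two-finger parallel gripper is mounted at the origin on the work surface. World frame = base frame: x ahead of the robot, y to its left, z up, the work surface at z = 0. Lengths are in m, angles in rad, forces in N, time in s.
With the tool pointing down it reaches from about 0.375 to 0.9 m from the base axis. Payload 3.1 kg.
Tool frame: the origin (TCP) lies midway between the tips of the shut fingers; the grasp point (between the pads) lies manip.hold_point_z behind it (manip.hold_point_z is the distance from the TCP to the grasp point, in m); z points along the fingers, y is the direction in which the jaws open and shut (so a half turn about z gives the same grasp; the last joint's range is limited). The gripper opens to 85 mm and grips with 20 to 120 N. Pads are 22 mm wide; open, the fingers measure 114 mm over their backs; the gripper's body (76 mm by 85 mm) begins 54 mm behind the grasp point. The pads swing forward as they close: fully open they stand 13 mm farther back than shut.
Start: joints at [1.105, 0.527, 1.433, -0, 1.181, -0.178], TCP at [0.177, 0.599, 0.231] pointing down, gripper open.
Joint ranges: [-3.08, 3.08], [-0.75, 2.2], [0.22, 2.44], [-1.43, 4.57], [0, 2.65], [-2.85, 2.85]. Speed limits (rad/s): [2.79, 2.79, 3.14, 3.14, 3.14, 3.14].

### API

Orientations are given as a unit quaternion [x, y, z, w].
In Python, from station import manip, snapshot, workorder, models gives the robot as it stands.
- The arm moves only by the tool jog_arm, never from a script. Its argument "commands" is a list of rows, each a list of 5 numbers: the opening in per cent of the stroke, from 0 (shut) to 100 (fully open), then the shift along the world's x, y, z in cm, then the turn about the world's z in rad. A call has 1 to 8 rows; each row shifts and turns the pose as measured when the row begins; what a row does not reach is not made up. A row lasts 1/12 s, in which the tool goes at most 41.7 mm and 7.16 degrees, less where a joint would pass 70% of its speed; a pose out of reach is approached as far as the arm can. A call with a gripper value outside its range is refused whole. The fingers move at their own pace and stop on an object; "squeeze" is the grip in N (left out, the last holds). Time passes only in rows, so rows that do not move let the fingers close. It gives the time, the measured TCP pose, the force and the opening at its end, in the units of the state.
- manip.sense(): the state, without advancing time (a new reading comes with each control period).
- snapshot(name): name is "scene" or "top" or "wrist"; returns a dict with "image" (400x640x3 uint8, red, green, blue), "intrinsics" (3x3 intrinsics, pixels), "extrinsics" (4x4, takes a point from camera to world coordinates); the wrist camera has in their place "hand_eye" (4x4, takes a point from camera to tool coordinates, whose origin is the TCP and whose axes are the flange's). Camera axes: x right, y down, z forward; pixel columns grow to the right and rows downward; lengths in m; the calibration is good to about 2 mm. A picture is of the moment at which its call begins: read the wrist's pose just before it. There is no depth.
- workorder.sign_off(): hands the job in, once; it reports no verdict.
Trained networks look in a picture, given as the dict that the camera call returned (one of the last four; its "shot" number tells which), for a name from the list of things; names that differ only in an ending like _2 or _b are one class to them, and where a whole thing is asked for, a point or a joint stands for the part that bears it (a point fixed in the world has none). Each returns a list of dicts, best first, with "score" (0 to 1); they miss things now and then, are a little off and sometimes report something else, mostly with a low value. They report only what shows in the picture. A call takes as long as a camera call.
- models.find_in(picture, name): "centre" ([x, y, z] in m, in world coordinates, good to about 4 mm: the middle of the surface that is visible of it).
- models.pinpoint(picture, name): "centre" ([x, y, z] in m, in world coordinates, good to about 4 mm: a listed point, or the origin of a listed thing).
The state is a dict: "t": time; "q": joint angles; "qd": joint speeds; "tau": joint torques, N m; "tcp_pos": TCP position; "tool_rot": TCP orientation; "force": force on the tool from outside, world axes, zero at the start; "ft_torque": the same for the moment, N m; "finger_gap": opening from 0.0 (shut) to 1.0 (fully open).
Only numpy, scipy, OpenCV 4.12 (cv2) and the standard library are available. Lean on these libraries where they do the work, as an engineer would, in place of code of your own. Each camera call takes 0.05 s, during which the arm holds its last target. There are 200 camera calls.

### The job

Press the green release button so that the blue tray pops out of its station, and turn the jar that stands in the tray until its orange label (and the orange stripe on its cap) points straight to the tray's window front. Then push the tray fully home until it clicks and stays in with the label still facing front. Leave the bottle, tin, brush and block around the station where they are.

Things in the scene. Friction and masses are not known exactly. Their poses are not given: they have to be found in the camera images.
- station: Fixed white station, 190 x 190 x 100 mm. Origin: on the table below the middle of the tray bay, 90 mm behind its front. Its -x axis is the way the tray comes out (roughly to the robot), +y its left, z up. Right flank: release pod, 50 mm wide, 90 mm tall. A clear roof, upper face 100 mm high, covers x = -90 to +35 mm, so the jar can be reached only with the tray out.
- tray (a joint): How far the tray is out along the station's -x, m: 0 = home and latched, 0.090 = popped out. A spring pushes it out (7 N at home, 5 N out). Pushed back, a sloped pawl resists in the last 20 mm (8 to 15 N in all) and snaps in at 0. Hard stop at -0.004; pushing 2 to 3 mm past 0 makes sure of the click, then it settles at 0. Let go sooner, it comes out again.
- jar (a joint): Angle of the jar on its captive swivel seat in the tray, rad, counter-clockwise from above; turns either way (-7 to 13), stays where left (friction about 0.035 N m). 0 or 2 pi = label straight to the tray's front; pi = to the back. Starts between 1.3 and 4.98.
- release (a joint): How far the green button is pressed in, m: 0 = up, 0.010 = fully down (about 5 N). The tray is set free at 0.007 to 0.009. It springs back up. It dips while the tray is pushed home and is up again once the tray has clicked.
- release_top (a point): Middle of the top of the green round button, 34 mm across, standing 18 mm proud of the pod, 108 mm above the table; at x = -40, y = -87 mm from the station's origin. It moves straight down.
- tray_front (a point): On the outer face of the tray's front, mid-width, 48 mm above the table. The front is a flat upright blue frame with a clear window (set back 2 mm, 72 mm wide, 22 to 52 mm above the table); in all 116 mm wide, 8 to 62 mm above the table. It stands 15 mm proud of the station's front when home. Axes as the station's: -x points out of the tray.
- jar_cap (a point): Top centre of the black cap, on the turning axis, 89 mm above the table, 47 mm behind the tray's front face. Jar: white, 56 mm wide, cannot be lifted out. Cap: hub 42 mm across; four radial lobes 8 mm wide reach 37 mm from the axis, 72 to 88 mm above the table, at 45, 135, 225, 315 degrees from the label; push one round with a fingertip. Orange stripe from centre towards the label.
- jar_label (a point): Middle of the orange label on the jar's side, 28.5 mm from the turning axis, 45 mm above the table; the label is 51 mm wide round the jar and 32 mm tall.
- cleaner: green cleaner bottle 170 mm tall, 64 mm across, standing to the left of the station (bystander). Origin: centre of its underside.
- tin: aluminium tin with red band, 72 mm across, 50 mm tall, standing to the right of the station (bystander). Origin: centre of its underside.
- brush: wooden brush 150 x 50 x 45 mm lying nearer the robot than the station, to the left (bystander). Origin: centre of its underside.
- block: purple rigid sanding block 97 x 62 x 35 mm lying nearer the robot than the station, to the right (bystander). Origin: centre of its underside.

How it is judged:
By the outcome, as a careful person would: the job done as asked, in the order asked, and still so for the second after the job is handed in, with the robot touching nothing.
It also fails if it takes over 72 s, if anything falls off the work surface, if the arm or the gripper's body presses on something with over 40 N, if the wrist force passes 120 N, or if a joint passes its speed limit or range.

## Working session

There is one attempt and no reset: what is moved stays moved. The work goes in short steps, Python scripts to look and compute and a tool call to move; the robot and the scene stay as the last step left them, time stands still between calls to the robot, and variables do not carry over. Pictures are saved under pics/ and viewed, about 8 in all and at most 12, crops included, and the job is handed in when it is done.

Besides the shell and the picture viewer there is one more tool, called after ">>>" as a command line: name --pt "numbers of a row" for each row, then --argument value for the rest. jog_arm: Moves the arm, as the interface text tells. Its arguments: {"type":"object","properties":{"commands":{"type":"array","items":{"type":"array","items":{"type":"number"}}},"squeeze":{"type":"number"}},"required":["commands"]}

```bash
mkdir -p pics; cat > h.py <<'E'
import numpy as np, cv2
from station import manip, snapshot, workorder, models
def save(p,n): cv2.imwrite('pics/'+n+'.png', cv2.cvtColor(p['image'],cv2.COLOR_RGB2BGR))
def px(p,w):
    T=np.linalg.inv(p['extrinsics']); c=T[:3,:3]@np.array(w)+T[:3,3]; u=p['intrinsics']@c; return (u[:2]/u[2]).round(0)
def best(p,n,f='pinpoint'):
    r=getattr(models,f)(p,n); return [(np.round(d['centre'],4).tolist(),round(d['score'],2)) for d in r[:2]]
E
python3 - <<'E'
from h import *
for c in ('scene','top'):
    p=snapshot(c); save(p,c+'1')
    for n in ['station','release_top','tray_front','jar_cap','jar_label','cleaner','tin','brush','block']:
        print(c,n,best(p,n))
s=manip.sense(); print(s['t'],s['tcp_pos'],s['tool_rot'],s['force'],manip.hold_point_z)
E
```

```text
scene station [([0.6832, 0.0275, 0.0], 0.58)]
scene release_top [([0.6291, -0.0518, 0.1103], 0.6), ([0.5198, -0.1633, 0.0028], 0.27)]
scene tray_front []
scene jar_cap [([0.6839, 0.1853, -0.0029], 0.74)]
scene jar_label []
scene cleaner [([0.6856, 0.1853, -0.003], 0.65)]
scene tin [([0.6282, -0.0519, 0.1098], 0.65)]
scene brush [([0.5142, 0.2857, -0.0001], 0.87)]
scene block [([0.5222, -0.1661, 0.0007], 0.65)]
top station [([0.686, 0.0255, 0.0011], 0.59)]
top release_top [([0.6346, -0.0544, 0.1015], 0.77)]
top tray_front [([0.5772, 0.0366, 0.0466], 0.65)]
top jar_cap []
top jar_label []
top cleaner [([0.6819, 0.1883, -0.0004], 0.71), ([0.576, 0.0363, 0.0461], 0.47)]
top tin [([0.6674, -0.1728, -0.0037], 0.71)]
top brush [([0.5161, 0.2846, -0.0011], 0.74)]
top block [([0.513, -0.1675, 0.0001], 0.78)]
1.0 [0.17676398 0.59946403 0.23132172] [1.42886863e-01 9.89739028e-01 1.59284693e-05 1.12551032e-05] [-0.97079228 -0.79359476 -0.40884884] 0.0187
```

View pics/scene1.png

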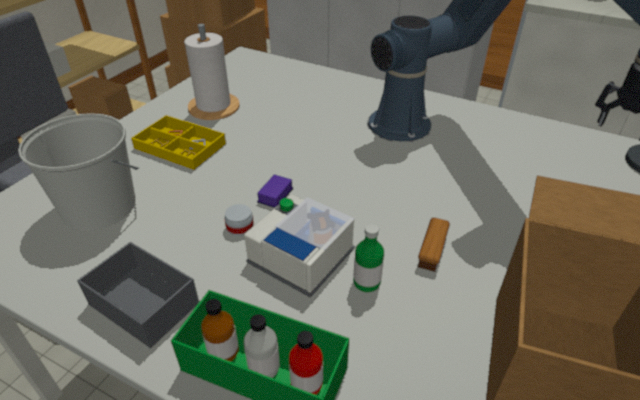

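View pics/top1.png

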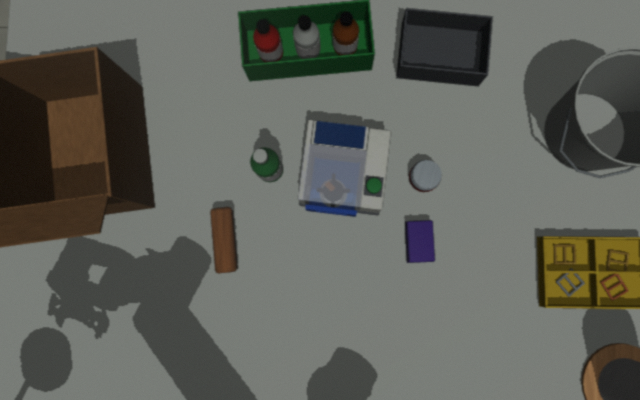

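The scene view shows the white station with its green button at about (287,205). In the top view the button is at (374,186) and the blue tray front at (331,210). The station's yaw is about -0.09 rad. I'm moving towards the button now and will refine the position on the way.

>>> jog_arm --pt "0 2.35 -3.35 0 0.025" --pt "0 2.35 -3.35 0 0.025" --pt "0 2.35 -3.35 0 0.025" --pt "0 2.35 -3.35 0 0.025" --pt "0 2.35 -3.35 0 0.025" --pt "0 2.35 -3.35 0 0.025" --pt "0 2.35 -3.35 0 0.025" --pt "0 2.35 -3.35 0 0.025"

```text
t: 1.67
tcp_pos: [0.3639, 0.3313, 0.2323]
tool_rot: [0.03, 1.0, 0.005, 0.001]
force: [0.3, 0.9, 0.0]
finger_gap: 0.002
```

```bash
cat >> h.py <<'E'
def ray(p,u,v,z,E=None):
    E=p['extrinsics'] if E is None else E
    d=E[:3,:3]@np.linalg.solve(p['intrinsics'],[u,v,1.]); o=E[:3,3]; return o+d*(z-o[2])/d[2]
def blob(p,lo,hi,roi=(0,640,0,400)):
    h=cv2.cvtColor(p['image'],cv2.COLOR_RGB2HSV); m=cv2.inRange(h,lo,hi); k=np.zeros_like(m); k[roi[2]:roi[3],roi[0]:roi[1]]=255; m&=k
    return m
def tool(s):
    from scipy.spatial.transform import Rotation as R
    T=np.eye(4);T[:3,:3]=R.from_quat(s['tool_rot']).as_matrix();T[:3,3]=s['tcp_pos'];return T
def st(s=None):
    s=s or manip.sense(); y=tool(s)[:3,1]; print('t',round(s['t'],2),'tcp',np.round(s['tcp_pos'],4),'jaw',round(np.arctan2(y[1],y[0]),3),'F',np.round(s['force'],1),'gap',round(s['finger_gap'],2),'q6',round(s['q'][5],2))
E
python3 - <<'E'
from h import *
st()
for c,roi,roib in(('top',(355,395,165,205),(295,365,195,220)),('scene',(275,300,192,215),None)):
    p=snapshot(c); m=blob(p,(45,90,40),(85,255,255),roi); ys,xs=np.nonzero(m)
    print(c,len(xs),xs.min(),xs.max(),ys.min(),ys.max(),ray(p,xs.mean(),ys.mean(),.106).round(4))
    print(best(p,'release_top'),best(p,'tray_front'),best(p,'station'))
    if roib:
        m=blob(p,(105,120,40),(130,255,255),roib); ys,xs=np.nonzero(m)
        # outer (lowest) pixel per column: bottom edge of the top face -> take upper edge of frame
        r=cv2.minAreaRect(np.c_[xs,ys].astype(np.float32)); print(r,cv2.boxPoints(r).round(1).tolist())
        for q in cv2.boxPoints(r): print(ray(p,*q,.062).round(4))
E
```

```text
t 1.67 tcp [0.3639 0.3313 0.2323] jaw 1.51 F [0.3 0.9 0. ] gap 0.0 q6 -1.01
top 193 366 381 178 193 [ 0.6331 -0.053   0.106 ]
[([0.6322, -0.0528, 0.1013], 0.67)] [([0.5755, 0.0386, 0.0433], 0.85)] [([0.683, 0.0298, 0.0026], 0.96)]
((331.0033874511719, 208.4709930419922), (50.47541809082031, 8.646252632141113), 6.709836483001709) [[305.3999938964844, 209.8000030517578], [306.3999938964844, 201.1999969482422], [356.6000061035156, 207.10000610351562], [355.6000061035156, 215.6999969482422]]
[0.5818 0.0962 0.062 ]
[0.6012 0.0942 0.062 ]
[ 0.5889 -0.0185  0.062 ]
[ 0.5696 -0.0164  0.062 ]
scene 153 279 293 197 211 [ 0.6393 -0.0507  0.106 ]
[([0.6306, -0.0499, 0.1088], 0.7)] [] [([0.6861, 0.0252, -0.0034], 0.66)]
```

>>> jog_arm --pt "0 2.3 -3.3 0 0" --pt "0 2.3 -3.3 0 0" --pt "0 2.3 -3.3 0 0" --pt "0 2.3 -3.3 0 0" --pt "0 2.3 -3.3 0 0" --pt "0 2.3 -3.3 0 0" --pt "0 2.3 -3.3 -1 0" --pt "0 2.3 -3.3 -1 -0.03"

```text
t: 2.73
tcp_pos: [0.543, 0.0796, 0.2138]
tool_rot: [0.024, 1.0, 0.007, 0.002]
force: [1.1, -0.6, -0.1]
finger_gap: 0.003
```

>>> jog_arm --pt "0 2.2 -3.1 -1 0" --pt "0 2.2 -3.1 -1 0" --pt "0 2.2 -3.1 -1 0" --pt "0 1.5 -2.0 -1 0" --pt "0 0 0 0 0"

```text
t: 3.15
tcp_pos: [0.6327, -0.0371, 0.1699]
tool_rot: [0.021, 1.0, 0.006, 0.005]
force: [0.5, 0.7, -0.4]
finger_gap: 0.003
```

```bash
python3 - <<'E'
from h import *
st()
E
```

```text
t 3.15 tcp [ 0.6327 -0.0371  0.1699] jaw 1.53 F [ 0.5  0.7 -0.4] gap 0.0 q6 -1.78
```

>>> jog_arm --pt "0 0 -1.6 0 -0.05" --pt "0 0 0 -2 0" --pt "0 0 0 -2 0" --pt "0 0 0 -1 0" --pt "0 0 0 0 0"

```text
t: 3.57
tcp_pos: [0.6343, -0.0456, 0.1175]
tool_rot: [0.042, 0.999, 0.007, 0.005]
force: [-0.5, 0.1, -0.2]
finger_gap: 0.002
```

```bash
python3 - <<'E'
from h import *
st()
s=manip.sense();p=snapshot('wrist');save(p,'w1')
E=tool(s)@p['hand_eye']; print(E.round(3)); print(best(p,'release_top'))
E
```

```text
t 3.57 tcp [ 0.6343 -0.0456  0.1175] jaw 1.487 F [-0.5  0.1 -0.2] gap 0.0 q6 -1.75
[[ 0.083  0.949  0.304  0.559]
 [ 0.996 -0.083 -0.012 -0.04 ]
 [ 0.014  0.304 -0.953  0.26 ]
 [ 0.     0.     0.     1.   ]]
[([0.6319, -0.0539, 0.1054], 0.87)]
```

View pics/w1.png

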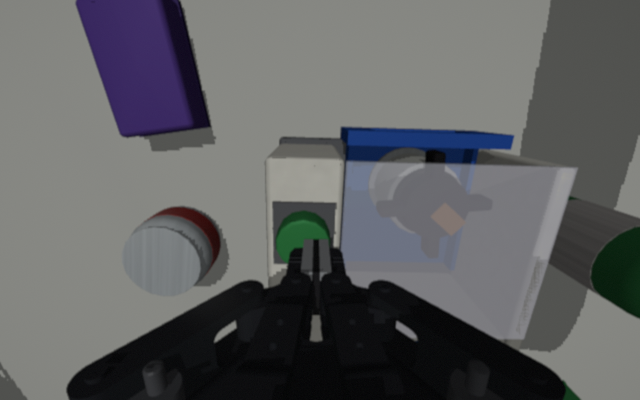

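The wrist view shows the button at (303,240), left of the fingertips at (315,250). The cap's stripe points away from the front towards (448,218), so the label is at about 3.9 rad. I'll shift over and press.

>>> jog_arm --pt "0 -0.2 -0.8 0 0" --pt "0 0 -0.1 0 0" --pt "0 0 0 -1.0 0" --pt "0 0 0 -0.6 0" --pt "0 0 0 -0.5 0" --pt "0 0 0 -0.3 0"

```text
t: 4.17
tcp_pos: [0.6364, -0.0547, 0.1002]
tool_rot: [0.041, 0.999, 0.005, 0.011]
force: [-1.0, 0.5, 3.2]
finger_gap: 0.002
```

```bash
python3 - <<'E'
from h import *
st()
p=snapshot('top'); print(best(p,'tray_front'),best(p,'jar_cap'))
E
```

```text
t 4.17 tcp [ 0.6364 -0.0547  0.1002] jaw 1.49 F [-1.   0.5  3.2] gap 0.0 q6 -1.77
[([0.5689, 0.0378, 0.046], 0.69)] [([0.6202, 0.0391, 0.0886], 0.5)]
```

>>> jog_arm --pt "0 -0.1 0 -0.4 0" --pt "0 0 0 -0.3 0" --pt "0 0 0 -0.2 0" --pt "0 0 0 0 0"

```text
t: 4.65
tcp_pos: [0.6364, -0.0547, 0.0994]
tool_rot: [0.04, 0.999, 0.005, 0.013]
force: [-1.8, 1.0, 4.1]
finger_gap: 0.002
```

```bash
python3 - <<'E'
from h import *
st()
p=snapshot('top'); print(best(p,'tray_front'),best(p,'jar_cap'))
E
```

```text
t 4.65 tcp [ 0.6364 -0.0547  0.0994] jaw 1.491 F [-1.8  1.   4.1] gap 0.0 q6 -1.77
[([0.4911, 0.047, 0.0468], 0.66)] [([0.5362, 0.0427, 0.0881], 0.73)]
```

The tray is out: its front reads x = 0.491, and the cap is at about (0.536, 0.043). I'll lift and move above the cap while turning the wrist clockwise, so there is range left for the counter-clockwise turn.

>>> jog_arm --pt "0 0 0 2.5 0" --pt "0 0 0 3 0" --pt "80 -1 1 3 -0.12" --pt "80 -2 2 1 -0.12" --pt "80 -2 2 0 -0.12" --pt "80 -2 2 0 -0.12" --pt "80 -2 2 0 -0.12" --pt "80 0 0 0 -0.12"

```text
t: 5.47
tcp_pos: [0.5453, 0.0353, 0.1939]
tool_rot: [0.402, 0.916, 0.0, 0.016]
force: [-0.6, -0.4, 0.1]
finger_gap: 0.799
```

```bash
python3 - <<'E'
from h import *
st()
s=manip.sense();p=snapshot('wrist');save(p,'w2')
E=tool(s)@p['hand_eye']; print(best(p,'jar_cap'),best(p,'tray_front'))
m=blob(p,(5,90,80),(22,255,255)); n,l,stt,c=cv2.connectedComponentsWithStats(m)
for i in range(1,n):
    if stt[i][4]>60: print(stt[i],c[i].round(1),ray(p,*c[i],.0895,E).round(4))
np.savez('w2.npz',img=p['image'],K=p['intrinsics'],E=E)
p=snapshot('top'); print(best(p,'jar_cap'),best(p,'tray_front'))
E
```

```text
t 5.47 tcp [0.5453 0.0353 0.1939] jaw 0.744 F [-0.6 -0.4  0.1] gap 0.8 q6 -0.87
[([0.5409, 0.0461, 0.0921], 0.56)] [([0.4916, 0.0525, 0.0455], 0.74)]
[314 174  25  16 366] [325.8 181.8] [0.5447 0.0542 0.0895]
[([0.5357, 0.0469, 0.0909], 0.6)] [([0.4877, 0.0478, 0.0432], 0.92)]
```

View pics/w2.png

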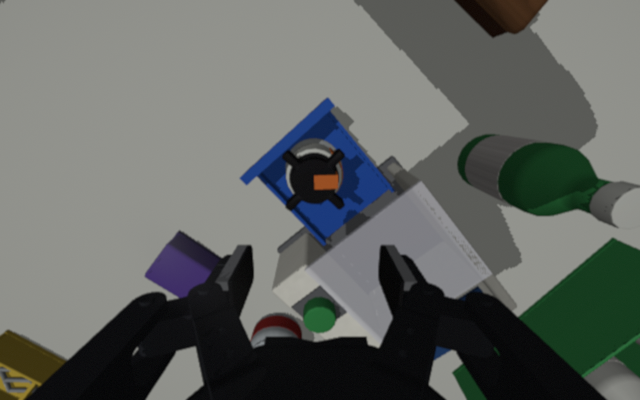

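The wrist view shows the cap centre at about (314,182), with its stripe pointing right to (338,182). The lobe tips are at (290,157), (340,157), (292,204) and (337,207). I'll work out the angle from these.

```bash
cat >> h.py <<'E'
def cap(img,K,E,c0):
    """cap centre + stripe direction (world) from dark/orange pixels rectified to z=.0885"""
    u,v=c0; p=dict(intrinsics=K); P=dict(image=img)
    m=blob(P,(5,90,80),(22,255,255),(int(u)-50,int(u)+50,int(v)-50,int(v)+50))
    n,l,stt,c=cv2.connectedComponentsWithStats(m); i=1+np.argmax(stt[1:,4]); ys,xs=np.nonzero(l==i)
    W=np.array([ray(p,x,y,.089,E)[:2] for x,y in zip(xs,ys)],np.float32); r=cv2.minAreaRect(W); return W.mean(0),r
E
python3 - <<'E'
from h import *
d=np.load('w2.npz');p=dict(intrinsics=d['K']);E=d['E']
L=np.array([ray(p,*q,.088,E)[:2] for q in[(290,157),(340,157),(337,207),(292,204)]]);print(L.round(4),L.mean(0))
print([np.arctan2(*(b-L.mean(0))[::-1]).round(3) for b in L], [np.linalg.norm(b-L.mean(0)).round(4) for b in L])
w,r=cap(d['img'],d['K'],E,(315,180));print(w,r); e=w-L.mean(0);print('stripe',np.arctan2(e[1],e[0]))
# tray front top edge, image ends
a,b=ray(p,329,98,.062,E),ray(p,242,180,.062,E);print('front edge',a.round(4),b.round(4),np.arctan2(*(a-b)[:2][::-1])-np.pi/2)
E
```

```text
[[0.506  0.049 ]
 [0.5387 0.0791]
 [0.5697 0.0432]
 [0.5364 0.0169]] [0.53770727 0.04705785]
[np.float64(3.079), np.float64(1.538), np.float64(-0.119), np.float64(-1.615)] [np.float64(0.0318), np.float64(0.032), np.float64(0.0322), np.float64(0.0302)]
[0.54481894 0.05414733] ((0.5448666214942932, 0.054434385150671005), (0.021994810551404953, 0.01411217637360096), 42.54026412963867)
stripe 0.7838357920978677
front edge [0.4983 0.1096 0.062 ] [ 0.4873 -0.0057  0.062 ] -0.09556199376928998
```

>>> jog_arm --pt "80 -0.3 0.4 0 -0.122" --pt "80 -0.3 0.4 0 -0.122" --pt "80 -0.3 0.4 0 -0.122" --pt "80 0 0 0 -0.122" --pt "80 0 0 0 -0.122" --pt "80 0 0 0 -0.122" --pt "80 0 0 0 -0.122" --pt "80 0 0 0 -0.122"

```text
t: 6.43
tcp_pos: [0.5483, 0.0368, 0.192]
tool_rot: [0.791, 0.612, -0.009, 0.019]
force: [-0.4, 0.3, 1.0]
finger_gap: 0.797
```

>>> jog_arm --pt "80 0 0 0 -0.122" --pt "80 0 0 0 -0.122" --pt "80 0 0 0 -0.122" --pt "80 0 0 0 -0.122" --pt "80 0 0 0 -0.122" --pt "80 0 0 0 0"

```text
t: 6.93
tcp_pos: [0.5535, 0.0316, 0.1899]
tool_rot: [0.941, 0.338, -0.014, 0.016]
force: [0.1, 0.3, -0.0]
finger_gap: 0.797
```

```bash
python3 - <<'E'
from h import *
st()
E
```

```text
t 6.93 tcp [0.5535 0.0316 0.1899] jaw -0.88 F [ 0.1  0.3 -0. ] gap 0.8 q6 0.78
```

>>> jog_arm --pt "80 -1.65 1.55 -2 0.04" --pt "80 0 0 -3 0" --pt "80 0 0 -2 0" --pt "80 0 0 0 0"

```text
t: 7.27
tcp_pos: [0.5415, 0.0445, 0.1191]
tool_rot: [0.931, 0.364, -0.009, 0.018]
force: [-1.6, 0.1, 0.3]
finger_gap: 0.796
```

```bash
python3 - <<'E'
from h import *
st()
s=manip.sense();p=snapshot('wrist');save(p,'w3');print((p['intrinsics']@np.linalg.inv(tool(s)@p['hand_eye'])[:3]@np.array([.537,.047,.089,1])))
print(best(p,'jar_cap'))
E
```

```text
t 7.27 tcp [0.5415 0.0445 0.1191] jaw -0.825 F [-1.6  0.1  0.3] gap 0.8 q6 0.76
[58.02266622 44.31635745  0.18860818]
[([0.5357, 0.0484, 0.0903], 0.68)]
```

View pics/w3.png

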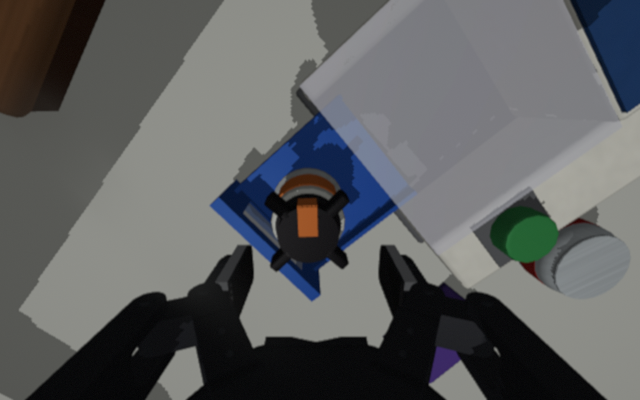

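The wrist view shows the stripe vertical at (308,215), which is square to the jaws. The lobes are clear of the finger paths, and the cap centre at (309,232) matches the prediction. I'll descend.

>>> jog_arm --pt "80 -0.5 0.3 -1 0" --pt "80 0 0 -1.5 0" --pt "80 0 0 -1.2 0" --pt "80 0 0 0 0"

```text
t: 7.7
tcp_pos: [0.5459, 0.0455, 0.09]
tool_rot: [0.931, 0.365, -0.0, 0.023]
force: [-0.1, -0.4, -0.1]
finger_gap: 0.805
```

```bash
python3 - <<'E'
from h import *
st()
E
```

```text
t 7.7 tcp [0.5459 0.0455 0.09  ] jaw -0.822 F [-0.1 -0.4 -0.1] gap 0.8 q6 0.77
```

>>> jog_arm --pt "80 -0.9 0.15 0 0" --pt "80 0 0 0 0" --pt "80 -0.3 0 -1 0" --pt "80 -0.3 0 -0.8 0" --pt "80 -0.2 0 0 0"

```text
t: 8.12
tcp_pos: [0.5334, 0.046, 0.0779]
tool_rot: [0.93, 0.366, 0.006, 0.026]
force: [-0.6, 0.3, 0.2]
finger_gap: 0.802
```

```bash
python3 - <<'E'
from h import *
st()
E
```

```text
t 8.12 tcp [0.5334 0.046  0.0779] jaw -0.82 F [-0.6  0.3  0.2] gap 0.8 q6 0.77
```

>>> jog_arm --pt "80 0.2 0.1 -0.5 0" --pt "80 0.1 0 0 0" --pt "40 0 0 0 0" --pt "40 0 0 0 0" --pt "40 0 0 0 0" --pt "40 0 0 0 0" --squeeze 20

```text
t: 8.62
tcp_pos: [0.5378, 0.0466, 0.0746]
tool_rot: [0.93, 0.367, 0.007, 0.027]
force: [-0.3, 0.9, -3.1]
finger_gap: 0.481
```

```bash
python3 - <<'E'
from h import *
st()
E
```

```text
t 8.62 tcp [0.5378 0.0466 0.0746] jaw -0.819 F [-0.3  0.9 -3.1] gap 0.48 q6 0.77
```

The opening stopped at 41 mm, so the jaws are on the hub. I'll turn counter-clockwise by about 2.3 rad in checked stages.

>>> jog_arm --pt "40 0 0 0 0.12" --pt "40 0 0 0 0.12" --pt "40 0 0 0 0.12" --pt "40 0 0 0 0.12"

```text
t: 8.95
tcp_pos: [0.5369, 0.0474, 0.0745]
tool_rot: [0.811, 0.584, 0.013, 0.024]
force: [-1.2, -0.3, 0.4]
finger_gap: 0.478
```

```bash
python3 - <<'E'
from h import *
st()
E
```

```text
t 8.95 tcp [0.5369 0.0474 0.0745] jaw -0.322 F [-1.2 -0.3  0.4] gap 0.48 q6 0.24
```

>>> jog_arm --pt "40 0 0 0 0.12" --pt "40 0 0 0 0.12" --pt "40 0 0 0 0.12" --pt "40 0 0 0 0.12" --pt "40 0 0 0 0.12" --pt "40 0 0 0 0.12" --pt "40 0 0 0 0.12" --pt "40 0 0 0 0"

```text
t: 9.62
tcp_pos: [0.5349, 0.0475, 0.0745]
tool_rot: [0.486, 0.873, 0.021, 0.015]
force: [0.3, -0.2, -0.7]
finger_gap: 0.481
```

```bash
python3 - <<'E'
from h import *
st()
E
```

```text
t 9.62 tcp [0.5349 0.0475 0.0745] jaw 0.555 F [ 0.3 -0.2 -0.7] gap 0.48 q6 -0.73
```

>>> jog_arm --pt "40 0 0 0 0.12" --pt "40 0 0 0 0.12" --pt "40 0 0 0 0.12" --pt "40 0 0 0 0.12" --pt "40 0 0 0 0.12" --pt "40 0 0 0 0.12" --pt "40 0 0 0 0.12" --pt "40 0 0 0 0"

```text
t: 10.28
tcp_pos: [0.5335, 0.0461, 0.0745]
tool_rot: [0.082, 0.996, 0.024, 0.003]
force: [-0.6, 0.8, -0.8]
finger_gap: 0.483
```

```bash
python3 - <<'E'
from h import *
st()
s=manip.sense();p=snapshot('wrist');save(p,'w4')
E=tool(s)@p['hand_eye']; print(best(p,'jar_cap'),best(p,'jar_label'))
u=p['intrinsics']@np.linalg.inv(E)[:3]@np.array([.536,.047,.089,1]);print(u/u[2])
print(cap(p['image'],p['intrinsics'],E,u/u[2]) if 0 else '')
np.savez('w4.npz',img=p['image'],K=p['intrinsics'],E=E)
E
```

```text
t 10.28 tcp [0.5335 0.0461 0.0745] jaw 1.407 F [-0.6  0.8 -0.8] gap 0.48 q6 -1.62
[([0.5385, 0.0455, 0.0896], 0.9)] [([0.5095, 0.0484, 0.0406], 0.66)]
[316.45136198 268.6878192    1.        ]
```

View pics/w4.png

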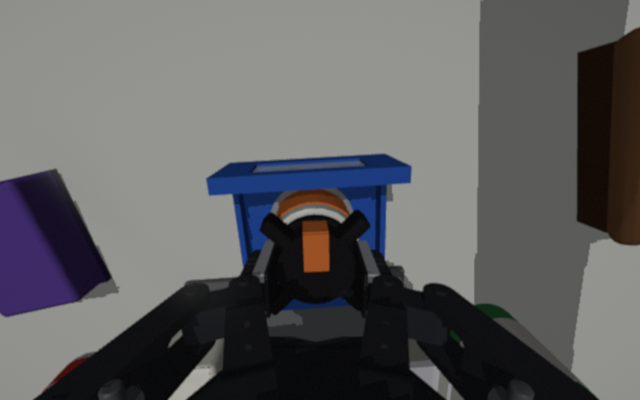

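The stripe at (316,247) points nearly to the front, between the lobes and square to the blue frame. I'll measure what angle remains.

```bash
python3 - <<'E'
from h import *
d=np.load('w4.npz');E=d['E'];p=dict(intrinsics=d['K'],image=d['img'])
def ang(pts,z):
    W=np.array([ray(p,x,y,z,E)[:2] for x,y in pts],np.float32); return W
m=blob(p,(3,90,60),(22,255,255),(295,335,215,280));
# left/right stripe edges per row
rows=[(y,np.nonzero(m[y])[0]) for y in range(236,268)]
for k,nm in((0,'L'),(-1,'R')):
    W=ang([(x[k],y) for y,x in rows],.089); v=cv2.fitLine(W,cv2.DIST_HUBER,0,.01,.01).ravel(); print(nm,np.arctan2(v[1],v[0])%np.pi)
b=blob(p,(105,100,30),(130,255,255),(200,420,140,200))
for top in(1,0):
    pts=[]
    for x in range(250 if 0 else 225,400,3):
        y=np.nonzero(b[:,x])[0]
        if len(y): pts.append((x,y.min() if top else y.max()))
    print(top,pts[0],pts[-1])
    for z in(.062,.05):
        W=ang(pts,z); v=cv2.fitLine(W,cv2.DIST_HUBER,0,.01,.01).ravel(); print(z,'normal angle',(np.arctan2(v[1],v[0])%np.pi)+np.pi/2, v[2:])
E
```

```text
L 3.006211
R 2.9929214
1 (225, np.int64(167)) (399, np.int64(161))
0.062 normal angle 3.028314 [0.48256314 0.04975086]
0.05 normal angle 3.028314 [0.4844064  0.04950732]
0 (225, np.int64(193)) (399, np.int64(183))
0.062 normal angle 3.0548313 [0.50270003 0.05559887]
0.05 normal angle 3.0548306 [0.5060969  0.05580653]
```

>>> jog_arm --pt "40 0 0 0 0.045" --pt "40 0 0 0 0"

```text
t: 10.6
tcp_pos: [0.5335, 0.046, 0.0745]
tool_rot: [0.063, 0.998, 0.024, 0.003]
force: [0.0, -0.4, -0.1]
finger_gap: 0.482
```

```bash
python3 - <<'E'
from h import *
st()
E
```

```text
t 10.6 tcp [0.5335 0.046  0.0745] jaw 1.444 F [ 0.  -0.4 -0.1] gap 0.48 q6 -1.65
```

Open, rise, and move back to see the cap unobstructed.

>>> jog_arm --pt "80 0 0 0 0" --pt "80 0 0 0 0" --pt "80 0 0 0 0" --pt "80 0 0 2 0" --pt "80 0 0 3 0" --pt "80 -2 0.2 3 0" --pt "40 -2.5 0.2 0 0" --pt "0 -2.5 0.2 0 0"

```text
t: 11.27
tcp_pos: [0.4685, 0.052, 0.1567]
tool_rot: [0.07, 0.997, 0.024, 0.008]
force: [0.7, -0.9, -0.6]
finger_gap: 0.533
```

```bash
python3 - <<'E'
from h import *
st()
s=manip.sense();p=snapshot('wrist');save(p,'w5')
E=tool(s)@p['hand_eye']; print(best(p,'jar_cap'),best(p,'jar_label'),best(p,'tray_front'))
np.savez('w5.npz',img=p['image'],K=p['intrinsics'],E=E)
q=snapshot('top'); print(best(q,'jar_cap'),best(q,'tray_front'))
E
```

```text
t 11.27 tcp [0.4685 0.052  0.1567] jaw 1.432 F [ 0.7 -0.9 -0.6] gap 0.53 q6 -1.64
[([0.5404, 0.049, 0.088], 0.79)] [([0.5086, 0.047, 0.0407], 0.94), ([0.5379, 0.05, 0.0887], 0.59)] [([0.4903, 0.053, 0.0481], 0.69), ([0.5085, 0.0454, 0.0449], 0.33)]
[([0.5384, 0.0415, 0.0875], 0.57)] []
```

View pics/w5.png

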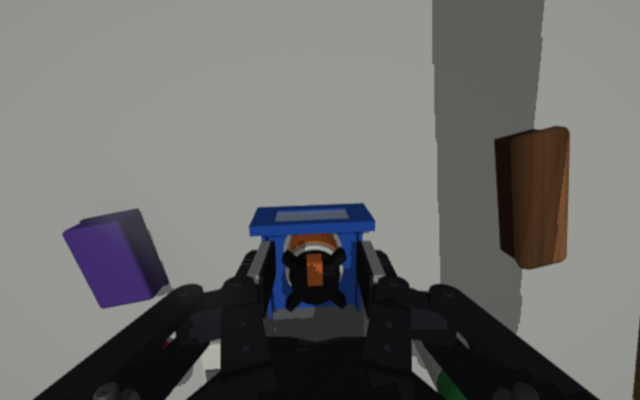

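The wrist view shows the stripe at (315,270), the label at (313,242) in line with it, and the frame's edge from (250,230) to (374,228).

```bash
python3 - <<'E'
from h import *
d=np.load('w5.npz');E=d['E'];p=dict(intrinsics=d['K'],image=d['img'])
A=lambda pts,z:np.array([ray(p,x,y,z,E)[:2] for x,y in pts],np.float32)
fit=lambda W:cv2.fitLine(W,cv2.DIST_HUBER,0,.01,.01).ravel()
m=blob(p,(3,90,60),(22,255,255),(300,332,253,290))
ys,xs=np.nonzero(m);print(xs.min(),xs.max(),ys.min(),ys.max())
rows=[(y,np.nonzero(m[y])[0]) for y in range(ys.min()+2,ys.max()-1)]
for k in(0,-1):
    v=fit(A([(x[k]+(.0 if k==0 else 1),y) for y,x in rows],.089));print('stripe',np.arctan2(v[1],v[0])%np.pi)
b=blob(p,(105,100,30),(130,255,255),(240,385,195,235))
for top in(1,0):
    pts=[]
    for x in range(260,366,2):
        y=np.nonzero(b[:,x])[0]
        if len(y): pts.append((x,y.min() if top else y.max()))
    W=A(pts,.062 if not top else .062);v=fit(W);print(top,'normal',(np.arctan2(v[1],v[0])%np.pi)+np.pi/2)
# side walls of tray / lobes by dark moments: cos(4a) phase over annulus
H,K=240,4000. ; c=np.array([.5375,.047])
g=np.linspace(-.04,.04,321); X,Y=np.meshgrid(g,g)
Ei=np.linalg.inv(E)
def val(c):
    P=np.stack([X+c[0],Y+c[1],0*X+.088,0*X+1],-1)@Ei[:3].T@p['intrinsics'].T
    uv=(P[...,:2]/P[...,2:]).astype(np.float32); return cv2.remap(cv2.cvtColor(p['image'],cv2.COLOR_RGB2HSV),uv[...,0],uv[...,1],cv2.INTER_LINEAR)
# label
m=blob(p,(3,90,60),(22,255,255),(280,350,230,253)); ys,xs=np.nonzero(m); 
w=ray(p,(xs.min()+xs.max())/2,ys.mean(),.06,E); print('label',xs.min(),xs.max(),w.round(4))
im=cv2.resize(p['image'][195:315,240:385],None,fx=5,fy=5,interpolation=cv2.INTER_CUBIC); cv2.imwrite('pics/c5.png',im[:,:,::-1])
E
```

```text
306 322 254 285
stripe 3.0451603
stripe 3.0313942
1 normal 3.0303361
0 normal 2.989112
label 289 336 [0.5086 0.0497 0.06  ]
```

View pics/c5.png

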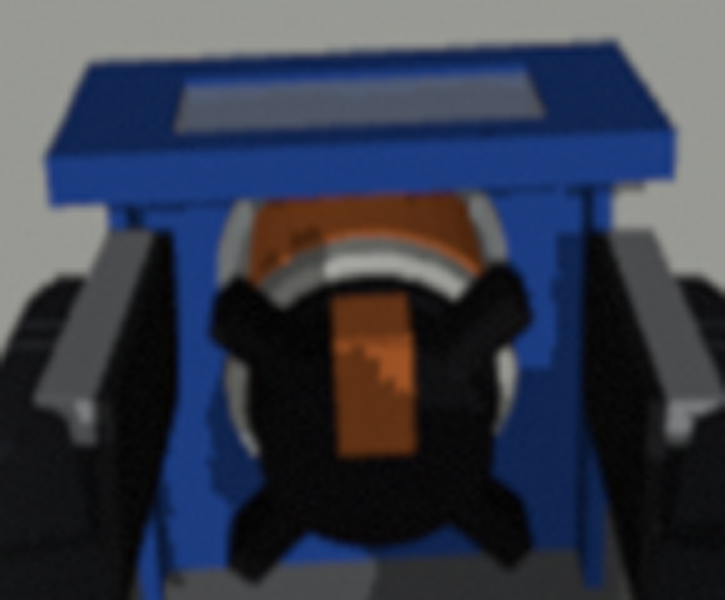

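```bash
python3 - <<'E'
from h import *
d=np.load('w5.npz');E=d['E'];p=dict(intrinsics=d['K'])
R=lambda q,z:ray(p,q[0]/5+239.6,q[1]/5+194.6,z,E)[:2]
def a(q1,q2,z): v=R(q2,z)-R(q1,z); return np.arctan2(v[1],v[0])%(2*np.pi),np.linalg.norm(v)
for q in [((48,157),(673,130)),((48,205),(673,178))]: r=a(*q,.062); print('edge',r[0]+np.pi/2,r[1])
print('bottom edge',a((90,62),(617,42),.008)[0]+np.pi/2,a((90,62),(617,42),.008)[1])
for q in [((338,458),(333,340)),((416,455),(412,338))]: print('stripe',a(*q,.089))
c=[(232,318),(520,318),(510,555),(245,555)]
print('side walls',a((150,580),(125,205),.05)[0],a((595,575),(595,190),.05)[0])
L=[R(q,.088) for q in [(225,310),(515,295),(517,558),(243,568)]];L=np.array(L);print(L.round(4),L.mean(0))
for i,j in((0,2),(1,3)): v=L[i]-L[j];print('lobe diag',np.arctan2(v[1],v[0])%(2*np.pi))
print('tray front mid',((R((48,157),.062)+R((673,130),.062))/2).round(4))
E
```

```text
edge 3.029652874102437 0.11471152632286558
edge 3.0282191938146243 0.11602549927438136
bottom edge 3.026772731871713 0.11617627228397454
stripe (np.float64(3.030225620815992), np.float64(0.023432328806458423))
stripe (np.float64(3.040443654427001), np.float64(0.023292511962655086))
side walls 3.0079806219086014 3.050739998237954
[[0.506  0.0252]
 [0.5113 0.0742]
 [0.5647 0.0687]
 [0.558  0.0194]] [0.5350009 0.0468942]
lobe diag 3.7799031764141287
lobe diag 2.277567405001685
tray front mid [0.4904 0.052 ]
```

The label faces front to within about 1°: the frame normal reads 3.029 rad, the stripe 3.035 and the lobes 3.029. I'll close the fingers, back off, and drop down in front of the tray.

>>> jog_arm --pt "0 -2.2 0.2 0 0.025" --pt "0 0 0 0 0" --pt "0 0 0 -3 0" --pt "0 0 0 -3 0" --pt "0 0 0 -2.5 0" --pt "0 0 0 -1 0" --pt "0 0 0 0 0"

```text
t: 12.2
tcp_pos: [0.4576, 0.052, 0.0564]
tool_rot: [0.058, 0.998, 0.023, 0.013]
force: [-0.8, 0.2, 0.2]
finger_gap: -0.001
```

```bash
python3 - <<'E'
from h import *
st(); print(tool(manip.sense())[:3,2])
E
```

```text
t 12.2 tcp [0.4576 0.052  0.0564] jaw 1.455 F [-0.8  0.2  0.2] gap -0.0 q6 -1.71
[ 0.02873335  0.04478599 -0.9985833 ]
```

>>> jog_arm --pt "0 -0.3 0.3 -1.1 0" --pt "0 0 0 0 0" --pt "0 1.0 -0.1 0 0" --pt "0 1.0 -0.1 0 0" --pt "0 1.0 -0.1 0 0" --pt "0 1.5 -0.17 0 0" --pt "0 1.5 -0.17 0 0"

```text
t: 12.78
tcp_pos: [0.5045, 0.0497, 0.0447]
tool_rot: [0.057, 0.998, 0.024, -0.004]
force: [-7.7, -1.0, 2.9]
finger_gap: -0.001
```

```bash
python3 - <<'E'
from h import *
st(); print(tool(manip.sense())[:3,2])
E
```

```text
t 12.78 tcp [0.5045 0.0497 0.0447] jaw 1.456 F [-7.7 -1.   2.9] gap -0.0 q6 -1.68
[-0.00557287  0.04898662 -0.99878389]
```

>>> jog_arm --pt "0 1.5 -0.17 0 0" --pt "0 1.5 -0.17 0 0" --pt "0 1.5 -0.17 0 0" --pt "0 1.0 -0.11 0 0" --pt "0 0.5 -0.06 0 0"

```text
t: 13.2
tcp_pos: [0.5428, 0.0453, 0.0454]
tool_rot: [0.055, 0.998, 0.026, -0.034]
force: [-6.7, -0.7, -0.2]
finger_gap: 0.003
```

```bash
python3 - <<'E'
from h import *
st(); print(tool(manip.sense())[:3,2])
E
```

```text
t 13.2 tcp [0.5428 0.0453 0.0454] jaw 1.458 F [-6.7 -0.7 -0.2] gap 0.0 q6 -1.66
[-0.06473151  0.05522854 -0.99637324]
```

>>> jog_arm --pt "0 1.0 -0.11 0.1 0" --pt "0 0.8 -0.09 0.1 0" --pt "0 0.6 -0.07 0.1 0" --pt "0 0.5 -0.06 0 0" --pt "0 0.4 -0.05 0 0"

```text
t: 13.62
tcp_pos: [0.5466, 0.0449, 0.0465]
tool_rot: [0.053, 0.996, 0.027, -0.071]
force: [-6.4, -0.2, 2.0]
finger_gap: 0.0
```

```bash
python3 - <<'E'
from h import *
st(); print(tool(manip.sense())[:3,2])
E
```

```text
t 13.62 tcp [0.5466 0.0449 0.0465] jaw 1.46 F [-6.4 -0.2  2. ] gap 0.0 q6 -1.65
[-0.13751603  0.06189878 -0.98856354]
```

The wrist tips back under load, and the tilt carries into each row. I'll use fewer, larger rows so the force is there to pass the pawl.

>>> jog_arm --pt "0 2.2 -0.25 0.4 0" --pt "0 2.2 -0.25 0.2 0"

```text
t: 13.78
tcp_pos: [0.5658, 0.0435, 0.0499]
tool_rot: [0.052, 0.993, 0.029, -0.099]
force: [-9.7, 0.4, -4.9]
finger_gap: 0.003
```

```bash
python3 - <<'E'
from h import *
st(); print(tool(manip.sense())[:3,2])
E
```

```text
t 13.78 tcp [0.5658 0.0435 0.0499] jaw 1.461 F [-9.7  0.4 -4.9] gap 0.0 q6 -1.64
[-0.19426081  0.06775262 -0.97860734]
```

>>> jog_arm --pt "0 1.8 -0.2 0.3 0"

```text
t: 13.87
tcp_pos: [0.5687, 0.0434, 0.0514]
tool_rot: [0.052, 0.991, 0.03, -0.118]
force: [-36.5, 0.5, -2.2]
finger_gap: 0.001
```

```bash
python3 - <<'E'
from h import *
st(); print(tool(manip.sense())[:3,2])
p=snapshot('top'); print(best(p,'tray_front'))
b=blob(p,(105,120,40),(130,255,255),(295,365,185,235)); ys,xs=np.nonzero(b)
for x in (310,350): print(x,ys[xs==x].min(),ys[xs==x].max())
st()
E
```

```text
t 13.87 tcp [0.5687 0.0434 0.0514] jaw 1.46 F [-36.5   0.5  -2.2] gap 0.0 q6 -1.63
[-0.23147764  0.07148146 -0.97021055]
[]Traceback (most recent call last):
  File "<stdin>", line 5, in <module>
    return umr_minimum(a, axis, None, out, keepdims, initial, where)
ValueError: zero-size array to reduction operation minimum which has no identity
```

The force jumped to 36 N, so the tray is at its hard stop and past the click. I'll back off.

>>> jog_arm --pt "0 -1.5 0.17 0 0" --pt "0 -2.5 0.28 0 0" --pt "0 -3 0.3 0 0" --pt "0 -2 0.2 2 0" --pt "0 0 0 3 0" --pt "0 0 0 3 0" --pt "0 0 0 3 0" --pt "0 0 0 0 0"

```text
t: 14.63
tcp_pos: [0.4724, 0.0532, 0.1687]
tool_rot: [0.053, 0.991, 0.029, -0.123]
force: [0.7, 0.4, 0.2]
finger_gap: -0.001
```

```bash
python3 - <<'E'
from h import *
st()
s=manip.sense();p=snapshot('wrist');save(p,'w6');E=tool(s)@p['hand_eye'];print(best(p,'tray_front'),best(p,'jar_cap'))
np.savez('w6.npz',img=p['image'],K=p['intrinsics'],E=E)
for c in('top','scene'):
    p=snapshot(c)
    print(c,[(n,best(p,n)[:1]) for n in('tray_front','jar_cap','jar_label','release_top','cleaner','tin','brush','block')])
E
```

```text
t 14.63 tcp [0.4724 0.0532 0.1687] jaw 1.459 F [0.7 0.4 0.2] gap -0.0 q6 -1.63
[([0.5813, 0.044, 0.0463], 0.81)] []
top [('tray_front', []), ('jar_cap', []), ('jar_label', [([0.5127, -0.1682, 0.0015], 0.55)]), ('release_top', []), ('cleaner', [([0.6834, 0.1875, -0.0002], 0.74)]), ('tin', [([0.6698, -0.1804, -0.0005], 0.9)]), ('brush', [([0.5114, 0.2862, 0.0032], 0.74)]), ('block', [([0.5132, -0.1655, 0.0009], 0.6)])]
scene [('tray_front', [([0.6821, 0.185, -0.0002], 0.64)]), ('jar_cap', []), ('jar_label', []), ('release_top', [([0.6319, -0.0513, 0.109], 0.73)]), ('cleaner', [([0.6825, 0.1818, -0.0019], 0.96)]), ('tin', [([0.6711, -0.1797, 0.0005], 0.68)]), ('brush', [([0.5147, 0.2826, -0.0023], 0.86)]), ('block', [([0.5212, -0.1658, -0.0004], 0.89)])]
```

View pics/w6.png

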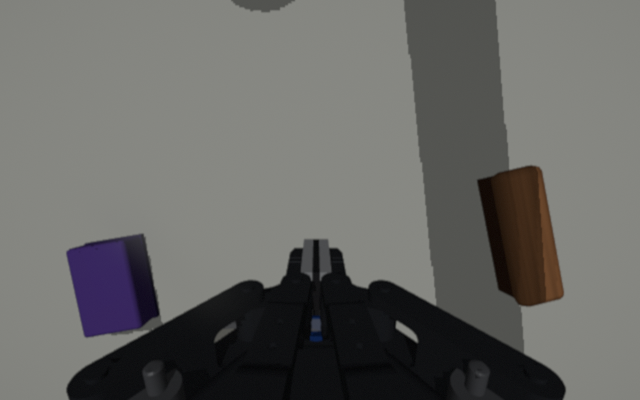

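The tray front is at 0.581, which is home, and the bystanders read where they were, within network noise. I'll check the stripe through the roof from above.

>>> jog_arm --pt "0 0 0 3.5 0" --pt "0 0 0 3 0" --pt "0 3.5 -0.3 0 0" --pt "0 3.5 -0.3 0 0" --pt "0 3.5 -0.3 0 0" --pt "0 3.5 -0.3 0 0" --pt "0 3.5 -0.3 0 0" --pt "0 0 0 0 0"

```text
t: 16.35
tcp_pos: [0.6452, 0.0391, 0.2326]
tool_rot: [0.052, 0.99, 0.03, -0.131]
force: [0.2, -1.5, -1.2]
finger_gap: 0.002
```

>>> jog_arm --pt "0 2.5 0 0 0" --pt "0 2.5 0 0 0" --pt "0 0 0 0 0"

```text
t: 16.6
tcp_pos: [0.6943, 0.0393, 0.2294]
tool_rot: [0.053, 0.989, 0.03, -0.135]
force: [-0.2, 0.1, 0.2]
finger_gap: 0.003
```

```bash
python3 - <<'E'
from h import *
st()
s=manip.sense();p=snapshot('wrist');E=tool(s)@p['hand_eye'];print(best(p,'tray_front'),best(p,'jar_cap'),best(p,'release_top'))
np.savez('w7.npz',img=p['image'],K=p['intrinsics'],E=E)
u=p['intrinsics']@np.linalg.inv(E)[:3]@np.array([.625,.036,.089,1]);u/=u[2];print(u)
x,y=int(u[0]),int(u[1]); x0,y0=max(0,x-110),max(0,y-80);print(x0,y0)
im=p['image'][y0:y0+150,x0:x0+200]; cv2.imwrite('pics/w7.png',cv2.resize(im,None,fx=4,fy=4,interpolation=cv2.INTER_CUBIC)[:,:,::-1])
E
```

```text
t 16.6 tcp [0.6943 0.0393 0.2294] jaw 1.458 F [-0.2  0.1  0.2] gap 0.0 q6 -1.59
[([0.5813, 0.0381, 0.0451], 0.66)] [] [([0.6311, -0.0546, 0.1075], 0.79)]
[297.84915187 160.57765822   1.        ]
187 80
```

View pics/w7.png

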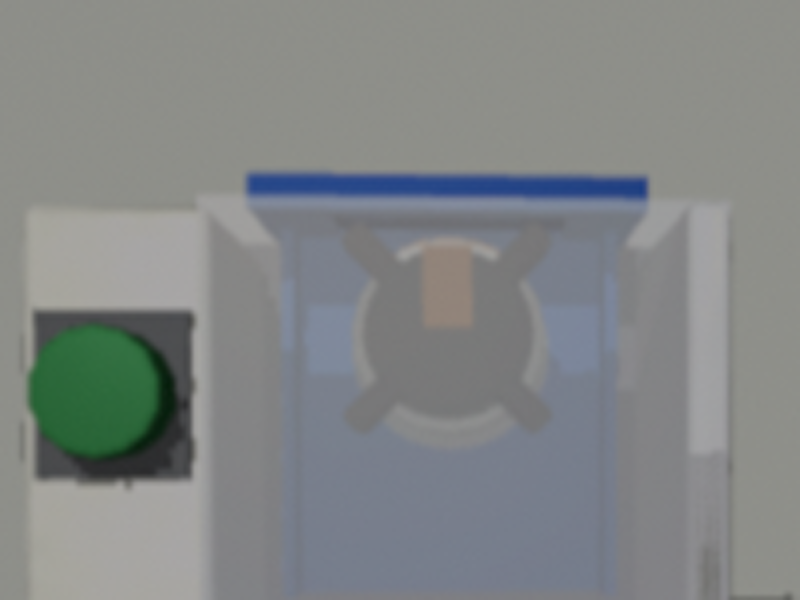

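The crop shows the tray home with a straight front edge at (450,185). The stripe at (448,285) points square to that edge, the lobes are symmetric, and the green button is up at (98,390). The arm is clear of everything, so I'm handing in.

```bash
python3 - <<'E'
from h import *
print(workorder.sign_off()); st()
E
```

```text
the job is handed in; nothing more can be done
None
the job is handed in; nothing more can be done
```

The job is done and handed in at about 16.7 s on the robot's clock, out of the 72 s allowed.

**What I did:** I pressed the green button and the tray popped out. I then gripped the cap's hub, turned the jar about 2.3 rad counter-clockwise, and pushed the tray home with the closed fingertips. The push ended at about 36 N against the hard stop, and then I backed off.

**Last checks:**
- **Label:** before the push, the stripe was within about 1° of the tray's front normal (3.035 against 3.029 rad). After the push, a look through the roof showed it still square to the front.
- **Tray:** its front read x = 0.581 m in two looks after letting go (0.580 m expected at home), so it stays in.
- **Button:** it is up again.
- **Bystanders:** after the push, the bottle, tin, brush and block read within about 8 mm of their first readings (the tin moved most). That is within what I'd expect from the detector, and the arm never went near them.

**What did not go smoothly:** the wrist tilted to about 13° during the push because the deflection under load built up from row to row. I took no image measurement of the tray at the hard stop itself, because the networks did not see the tray front in that top picture.

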